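# Sort full and empty hardware tins by weight on the welding bench

## Task

Of the four look-alike lidded tins on the offcut plate, two are full of washers and two are empty: lift them to feel which is which, stand each full tin upright in its own cell of the partitioned tray, and stand both empty tins upright in the tray without a partition. Keep the tins upright, set them down rather than drop them, and leave the bottle and the cup where they are.

Things in the scene. Friction and masses are not known exactly. Their poses are not given: they have to be found in the camera images.
- tin_a_mid (a point): one of four look-alike square tins, 54 x 54 mm, 75 mm tall, metal sides, flush fixed black lid. Two (random, not by letter) are full, 0.4 to 0.65 kg; two empty, 0.08 to 0.13 kg. Point: its centre, half-way up; x, y square to its sides, z up. Starts upright on the plate; a neighbour may be about 10 mm off one side, but two opposite sides are free to grasp.
- tin_b_mid (a point): one of four look-alike square tins, 54 x 54 mm, 75 mm tall, metal sides, flush fixed black lid. Two (random, not by letter) are full, 0.4 to 0.65 kg; two empty, 0.08 to 0.13 kg. Point: its centre, half-way up; x, y square to its sides, z up. Starts upright on the plate; a neighbour may be about 10 mm off one side, but two opposite sides are free to grasp.
- tin_c_mid (a point): one of four look-alike square tins, 54 x 54 mm, 75 mm tall, metal sides, flush fixed black lid. Two (random, not by letter) are full, 0.4 to 0.65 kg; two empty, 0.08 to 0.13 kg. Point: its centre, half-way up; x, y square to its sides, z up. Starts upright on the plate; a neighbour may be about 10 mm off one side, but two opposite sides are free to grasp.
- tin_d_mid (a point): one of four look-alike square tins, 54 x 54 mm, 75 mm tall, metal sides, flush fixed black lid. Two (random, not by letter) are full, 0.4 to 0.65 kg; two empty, 0.08 to 0.13 kg. Point: its centre, half-way up; x, y square to its sides, z up. Starts upright on the plate; a neighbour may be about 10 mm off one side, but two opposite sides are free to grasp.
- cell_tray: fixed low grey metal tray, partitioned across its middle into two cells: outside 159 (x) x 82 (y) mm, walls and partition 5 mm thick and 26 mm high, floor 5 mm thick. Each cell is 72 x 72 mm, centred 38.5 mm either way along x, and takes one tin turned roughly square to it. Origin: centre of its underside, on the table. It is on the left or on the right.
- open_tray: fixed low grey metal tray without a partition: outside 165 (x) x 82 (y) mm, walls 5 mm thick and 26 mm high, floor 5 mm thick; inside 155 x 72 mm, takes two tins in a row along x (about 38 mm either way from its centre). Origin: centre of its underside, on the table. It is on the other side from the partitioned tray.
- plate: fixed offcut of steel plate with three round holes, 220 (its x) x 170 (its y) x 4 mm, on which the tins stand in two pairs, one pair toward each end of its x axis. Origin at the centre of its underside.
- bottle_mid (a point): bystander: upright grey plastic bottle, 60 mm diameter, 170 mm tall, close to the plate; the point is its centre, half-way up.
- cup_mid (a point): bystander: upright steel cup, 66 mm diameter, 85 mm tall, close to the plate; the point is its centre, half-way up.
Not all that is in view belongs to the job. Leave any black or yellow look-alike of the open_tray alone. What is shaped like the part that bears tin_a_mid but blue is not meant.

How it is judged:
By the outcome, as a careful person would: the job done as asked, in the order asked, and still so for the second after the job is handed in, with the robot touching nothing.
It also fails if it takes over 72 s, if anything falls off the work surface, if the arm or the gripper's body presses on something with over 40 N, if the wrist force passes 120 N, or if a joint passes its speed limit or range.

## Robot

A 6-joint arm with a two-finger parallel gripper is mounted at the origin on the work surface. World frame = base frame: x ahead of the robot, y to its left, z up, the work surface at z = 0. Lengths are in m, angles in degrees, forces in N, time in s.
With the tool pointing down it reaches from about 0.375 to 0.75 m from the base axis. Payload 9 kg.
Tool frame: the origin (TCP) lies where the fingers leave the gripper's body, on its centre line; the fingertips stand 73 mm ahead of it and the grasp point (between the pads) lies 54 mm ahead of it (robot.tip_reach is the distance from the TCP to the fingertips, in m); z points along the fingers, y is the direction in which the jaws open and shut (so a half turn about z gives the same grasp; the last joint's range is limited). The gripper opens to 85 mm and grips with 20 to 120 N. Pads are 22 mm wide; open, the fingers measure 114 mm over their backs; the gripper's body (76 mm by 85 mm) begins 54 mm behind the grasp point. The pads swing forward as they close: fully open they stand 13 mm farther back than shut.
Start: joints at [-81.343, 5.964, 5.575, 89.605, 0, 77.527], TCP at [0.216, -0.56, 0.304] pointing down, gripper open.
Joint ranges: [-171.21, 171.21], [-48.23, 106.86], [-62.78, 66.21], [-105.2, 120.99], [-86.42, 89.51], [-180, 180]. Speed limits (degrees/s): [127.2, 127.2, 147.25, 180, 180, 180].

## Interface

Orientations are given as [roll, pitch, yaw] about the fixed x, y, z axes, in that order (R = Rz(yaw) Ry(pitch) Rx(roll)).
In Python, from plant import robot gives the robot as it stands. Calls block until the motion is done:
- robot.move_pose(position, orientation): joint-space move of the TCP to a pose.
- robot.line_to(position, vel=0.15, rotation=None, guard=None): straight line of the TCP; rotation=None keeps the orientation; vel is the mean speed in m/s. With guard (N) it stops when the force on the tool has changed by that much, and returns True; else False.
- robot.goto_joints(angles): joint-space move.
- robot.set_gripper(opening): finger opening in m; the grip force is fixed at half the most; returns when the fingers have stopped.
- robot.pause(seconds).
- robot.ik(position, orientation): joint angles nearest the present ones, or None.
- robot.observe(): the state.
- robot.grab_frame(name): name is "side" or "top"; returns the picture (384x512x3 uint8, blue, green, red); there is no depth.
- robot.get_calibration(name): a dict with "vertical_fov" (degrees; the focal length in pixels is half the picture's height over the tangent of half this angle, whatever the lens; pixels are square), "cx", "cy" (the principal point, pixels), "k1" (the pictures are not rectified: a ray, as slopes to the right and down, at radius r is drawn at 1 + k1 r^2 times it, then the intrinsics apply), "rvec" (rotation vector, rad) and "tvec" (3), from world to camera coordinates, as OpenCV has them. Camera axes: x right, y down, z forward; pixel columns grow to the right and rows downward; lengths in m; the calibration is good to about 2 mm. A picture is of the moment at which its call begins. get_calibration takes no time and is no camera call.
A pose or a line that the arm cannot do raises robot.IKError and nothing moves.
- robot.job_done(): hands the job in, once; it reports no verdict.
The state is a dict: "time": time; "q": joint angles; "qvel": joint speeds; "joint_torque": joint torques, N m; "tool_pos": TCP position; "tcp_rot": TCP orientation; "ft_force": force on the tool from outside, world axes, zero at the start; "torque": the same for the moment, N m; "gripper_width": finger opening in m.
Only numpy, scipy, OpenCV 4.12 (cv2) and the standard library are available. Lean on these libraries where they do the work, as an engineer would, in place of code of your own. Each camera call takes 0.05 s, during which the arm holds its last target.

## Working session

There is one attempt and no reset: what is moved stays moved. The work goes in short steps, each a Python script; the robot and the scene stay as the last script left them, time stands still between calls to the robot, and variables do not carry over. Pictures are saved under pics/ and viewed, and the job is handed in when it is done.

```bash
ls; mkdir -p pics; python3 - <<'E'
from plant import robot
import cv2
o=robot.observe(); print(o)
for n in("side","top"):
    im=robot.grab_frame(n); cv2.imwrite(f"pics/{n}0_raw.png",im)
    print(n,robot.get_calibration(n))
E
```

```text
pics
{'time': 0.0, 'q': array([-8.13430344e+01,  5.99723106e+00,  5.52582873e+00,  8.96051324e+01,
        1.13934396e-03,  7.75266017e+01]), 'qvel': array([ 0.01375248,  0.02550738, -0.02470044,  0.00145546,  0.04933879,
       -0.01030641]), 'joint_torque': array([-2.41395253e-03, -5.56931770e+01,  5.03649259e+01,  1.67318853e-02,
       -3.49830652e-04, -2.42885221e-05]), 'tool_pos': array([ 0.21626884, -0.55940266,  0.30312463]), 'tcp_rot': array([-1.79925518e+02, -1.76429076e-02,  2.11303517e+01]), 'ft_force': array([-0.62756165,  0.08670472,  0.37915093]), 'torque': array([ 0.01206757,  0.01632164, -0.03698927]), 'gripper_width': 0.08518007153609644}
side {'vertical_fov': 50.47835203819621, 'cx': 250.28535841402186, 'cy': 190.10934600462085, 'k1': -0.09437585204935142, 'rvec': array([ 0.28148298, -2.80407757,  1.17097237]), 'tvec': array([0.53356066, 0.12326087, 1.1184884 ])}
top {'vertical_fov': 55.55065378161713, 'cx': 243.3975002292065, 'cy': 189.6979164422898, 'k1': -0.023609891342538315, 'rvec': array([ 2.16417107, -2.15598916,  0.11408162]), 'tvec': array([-0.00811686,  0.55153931,  1.03322944])}
```

View pics/top0_raw.png

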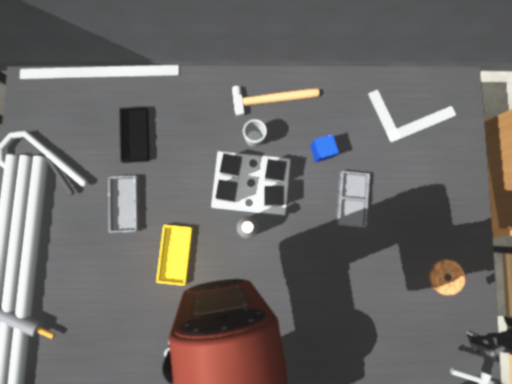

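View pics/side0_raw.png

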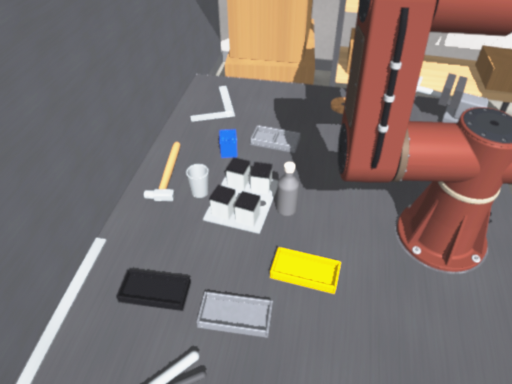

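Top picture: four black-lidded tins sit near (230,163), (276,168), (227,189) and (274,194). The grey partitioned tray is at (354,197) and the grey open tray at (122,203). The look-alikes are the black tray (134,134), the yellow tray (175,254) and the blue tin (325,147). I'll enlarge a crop to confirm this.

```bash
cat > h.py <<'E'
import numpy as np, cv2
from plant import robot
class Cam:
    def __init__(s,n):
        c=robot.get_calibration(n); s.n=n
        f=192/np.tan(np.radians(c["vertical_fov"])/2)
        s.K=np.array([[f,0,c["cx"]],[0,f,c["cy"]],[0,0,1.]]); s.D=np.array([c["k1"],0,0,0.])
        s.rv=np.array(c["rvec"]);s.t=np.array(c["tvec"]);s.R=cv2.Rodrigues(s.rv)[0];s.C=-s.R.T@s.t
    def rays(s,px):
        u=cv2.undistortPoints(np.array(px,float).reshape(-1,1,2),s.K,s.D).reshape(-1,2)
        return np.c_[u,np.ones(len(u))]@s.R
    def plane(s,px,z):
        d=s.rays(px); return s.C+d*((z-s.C[2])/d[:,2])[:,None]
    def proj(s,P):
        return cv2.projectPoints(np.array(P,float).reshape(-1,1,3),s.rv,s.t,s.K,s.D)[0].reshape(-1,2)
def tri(c1,p1,c2,p2):
    d1=c1.rays([p1])[0];d2=c2.rays([p2])[0];d1/=np.linalg.norm(d1);d2/=np.linalg.norm(d2)
    a=np.linalg.lstsq(np.c_[d1,-d2],c2.C-c1.C,rcond=None)[0]
    A=c1.C+a[0]*d1;B=c2.C+a[1]*d2
    return (A+B)/2,np.linalg.norm(A-B)
E
python3 - <<'E'
import cv2,numpy as np
t=cv2.imread("pics/top0_raw.png");s=cv2.imread("pics/side0_raw.png")
cv2.imwrite("pics/topc.png",cv2.resize(t[115:245,90:385],None,fx=2.7,fy=2.7,interpolation=cv2.INTER_CUBIC))
cv2.imwrite("pics/sidec.png",cv2.resize(s[120:340,185:345],None,fx=2.7,fy=2.7,interpolation=cv2.INTER_CUBIC))
E
```

```text
(no output)
```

View pics/topc.png

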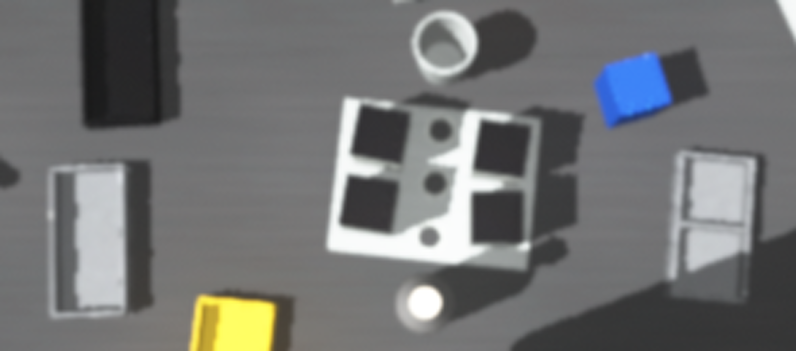

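View pics/sidec.png

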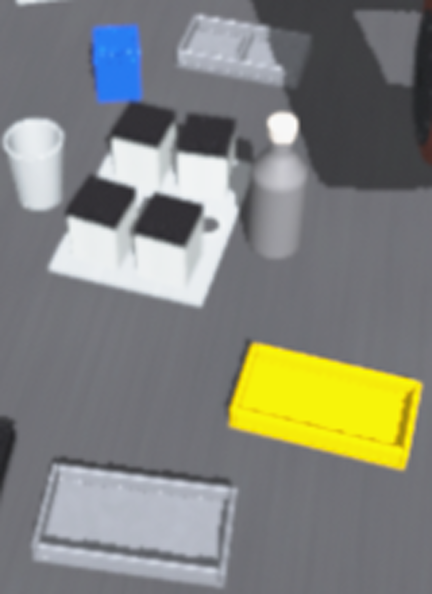

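```bash
python3 - <<'E'
from h import *
T=Cam("top");S=Cam("side")
def lids(im,box,th):
    x0,y0,x1,y1=box
    g=cv2.resize(im[y0:y1,x0:x1].max(2),None,fx=4,fy=4,interpolation=cv2.INTER_CUBIC)
    m=(g<th).astype(np.uint8)
    cs,_=cv2.findContours(m,cv2.RETR_LIST,cv2.CHAIN_APPROX_NONE); out=[]
    for c in cs:
        a=cv2.contourArea(c)/16
        if 150<a<900:
            q=((c.reshape(-1,2)+.5)/4-.5+[x0,y0])
            out.append((a,q))
    return out
t=cv2.imread("pics/top0_raw.png");s=cv2.imread("pics/side0_raw.png")
print(t[163,230],t[190,227],t[175,255],t[150,255],t[150,200]); print(s[170,238],s[150,250])
L=lids(t,(200,140,305,220),60)
for a,q in L:
    c=q.mean(0); P=T.plane(q,0.079)[:,:2]
    r=cv2.minAreaRect((P*1000).astype(np.float32)); print("top",a,c,r)
M=lids(s,(195,145,285,225),45)
for a,q in M:
    print("side",a,q.mean(0)); P=S.plane(q,0.079)[:,:2]
    print(cv2.minAreaRect((P*1000).astype(np.float32)))
def cen(q):
    m=cv2.moments(q.astype(np.float32)); return np.array([m['m10'],m['m01']])/m['m00']
for a,q in L:
    for b,p in M:
        X,e=tri(T,cen(q),S,cen(p))
        if e<.012: print(cen(q),cen(p),X,e)
E
```

```text
[53 50 51] [57 55 56] [241 242 239] [102 101 101] [118 116 117]
[54 49 51] [121 116 115]
top 244.03125 [274.11791498 195.03188259] ((531.7515869140625, -91.61611938476562), (43.90205764770508, 45.44931411743164), 89.83788299560547)
top 240.6875 [226.3015873  190.24900794] ((545.4795532226562, 41.54352569580078), (45.48171615600586, 45.4741325378418), 81.26528930664062)
top 256.34375 [275.59564777 169.51568826] ((604.073486328125, -96.25674438476562), (46.16654968261719, 48.01454162597656), 80.6152114868164)
top 256.03125 [230.47908163 164.13826531] ((618.8178100585938, 29.979698181152344), (47.0466423034668, 47.308162689208984), 79.62442016601562)
```

```bash
cat >> h.py <<'E'
def lids(im,box,th,lo=150,hi=900):
    x0,y0,x1,y1=box
    g=cv2.resize(im[y0:y1,x0:x1].max(2),None,fx=4,fy=4,interpolation=cv2.INTER_CUBIC)
    m=(g<th).astype(np.uint8)
    cs,_=cv2.findContours(m,cv2.RETR_LIST,cv2.CHAIN_APPROX_NONE); out=[]
    for c in cs:
        a=cv2.contourArea(c)/16
        if lo<a<hi: out.append((a,((c.reshape(-1,2)+.5)/4-.5+[x0,y0])))
    return out
def cen(q):
    m=cv2.moments(q.astype(np.float32)); return np.array([m['m10'],m['m01']])/m['m00']
E
python3 - <<'E'
from h import *
T=Cam("top");S=Cam("side")
t=cv2.imread("pics/top0_raw.png");s=cv2.imread("pics/side0_raw.png")
print(t[140:180,230].max(1)); print(s[150:200,239].max(1)); 
for th in (80,88):
  L=lids(t,(200,140,305,220),th); M=lids(s,(195,145,285,225),th)
  for a,q in L:
    P=T.plane(q,0.079)[:,:2]
    print(th,"top",a,cen(q),np.round(T.plane([cen(q)],.079),4),cv2.minAreaRect((P*1000).astype(np.float32))[1:])
  for a,q in M:
    P=S.plane(q,0.079)[:,:2]
    print("side",a,cen(q),S.plane([cen(q)],.079),cv2.minAreaRect((P*1000).astype(np.float32))[1:])
  for a,q in L:
    for b,p in M:
        X,e=tri(T,cen(q),S,cen(p))
        if e<.012: print(X,e)
E
```

```text
[115 115 116 118 117 116 116 116 117 117 118 129 169 198 165  98  59  52
  52  53  53  53  53  53  53  54  54  54  54  55  55  55  59  83 135 180
 206 220 207 170]
[120 120 121 122 121 122 120 113  94  66  54  54  52  53  54  53  54  54
  54  54  54  51  59 108 185 231 239 240 240 240 240 240 240 240 240 240
 240 240 241 241 241 239 219 155 116  98  79  64  55  54]
80 top 272.96875 [276.45820931 213.81516409] [[ 0.4793 -0.0981  0.079 ]] ((37.77537155151367, 140.7261505126953), 16.411212921142578)
80 top 306.84375 [274.14259344 195.05963353] [[ 0.5314 -0.092   0.079 ]] ((49.47716522216797, 51.05386734008789), 89.85562896728516)
80 top 303.40625 [226.5399758  189.96587788] [[0.5452 0.0406 0.079 ]] ((50.21249771118164, 50.4312858581543), 80.81298065185547)
80 top 302.21875 [275.74618705 169.51286061] [[ 0.6034 -0.0968  0.079 ]] ((49.94849395751953, 51.97783279418945), 81.11480712890625)
80 top 587.28125 [295.38865313 178.00429016] [[ 0.5795 -0.1516  0.079 ]] ((136.6434783935547, 56.76118850708008), 2.895291328430176)
80 top 304.78125 [230.81660771 164.16256964] [[0.6183 0.0293 0.079 ]] 
[... 1484 characters left out ...]
, 55.06147766113281), 80.71772003173828)
side 286.90625 [221.7247985  194.18115764] [[0.61676032 0.03973817 0.079     ]] ((61.413089752197266, 57.79023742675781), 79.01909637451172)
side 256.375 [260.73645986 169.28610028] [[ 0.52978123 -0.0828422   0.079     ]] ((61.43876647949219, 62.20634841918945), 0.5733983516693115)
side 246.09375 [237.575      165.28851323] [[ 0.6009842  -0.08729372  0.079     ]] ((71.23515319824219, 59.50471496582031), 81.4880599975586)
[ 0.53192155 -0.09265325  0.07012056] 0.0006792197690841759
[0.54596396 0.04099794 0.06777553] 0.0010001185753657751
[ 0.60438306 -0.09788279  0.06949693] 0.0012265441245340155
[0.6201567  0.0295249  0.06827261] 0.00011392526203680702
```

```bash
python3 - <<'E'
from h import *
t=cv2.imread("pics/top0_raw.png");s=cv2.imread("pics/side0_raw.png")
def crop(im,x0,y0,w,h,k,n):
    c=cv2.resize(im[y0:y0+h,x0:x0+w],None,fx=k,fy=k,interpolation=cv2.INTER_CUBIC)
    for x in range(-(-x0//10)*10,x0+w,10):
        X=int((x-x0+.5)*k); cv2.line(c,(X,0),(X,4),(0,0,255),1); cv2.putText(c,str(x),(X-9,13),0,.3,(0,255,255),1)
    for y in range(-(-y0//10)*10,y0+h,10):
        Y=int((y-y0+.5)*k); cv2.line(c,(0,Y),(4,Y),(0,0,255),1); cv2.putText(c,str(y),(5,Y+3),0,.3,(0,255,255),1)
    return c
cv2.imwrite("pics/p1.png",crop(t,203,140,100,80,7.5,0))
cv2.imwrite("pics/p2.png",crop(s,195,145,90,90,6.6,0))
cv2.imwrite("pics/p3.png",np.hstack([crop(t,98,165,60,80,6,0),crop(t,325,160,60,80,6,0)]))
cv2.imwrite("pics/p4.png",np.vstack([crop(s,190,280,90,60,6,0)[:300],crop(s,235,115,90,50,6,0)]))
E
```

```text
(no output)
```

View pics/p1.png

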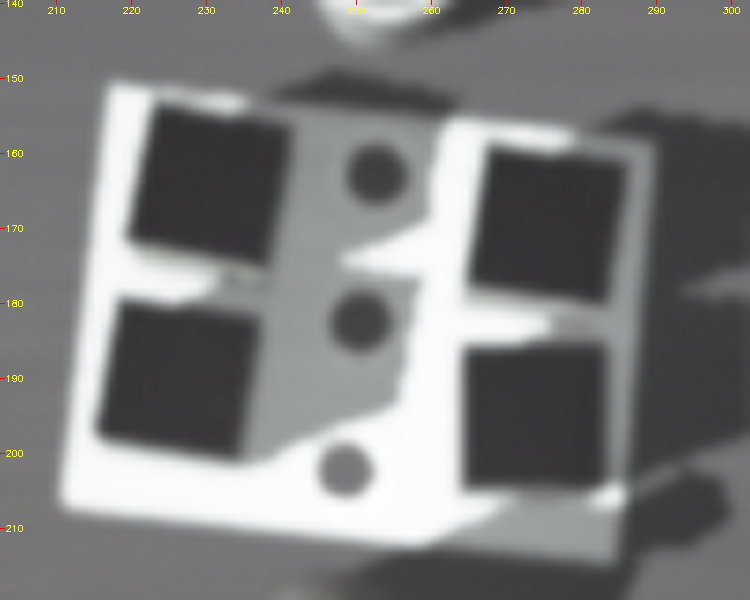

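View pics/p2.png

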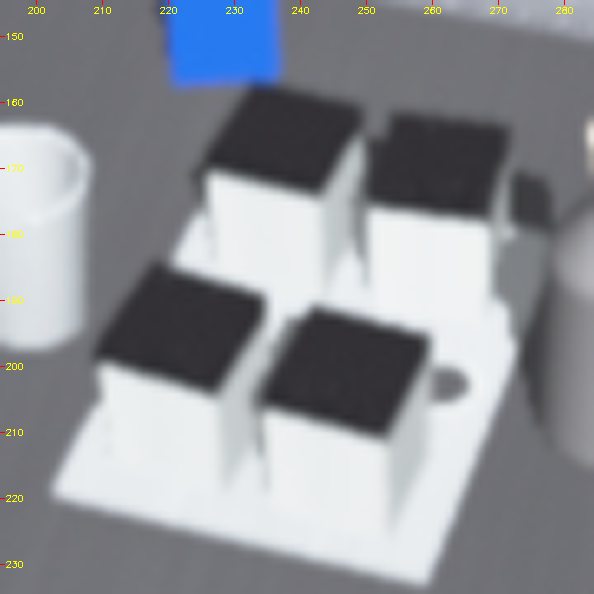

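View pics/p3.png

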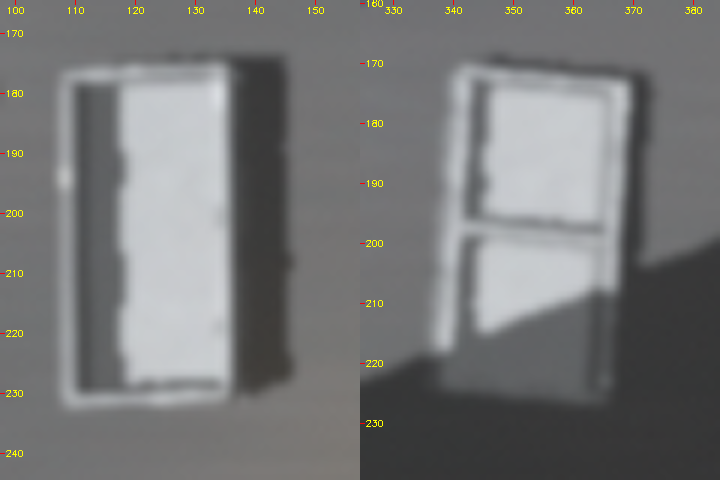

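View pics/p4.png

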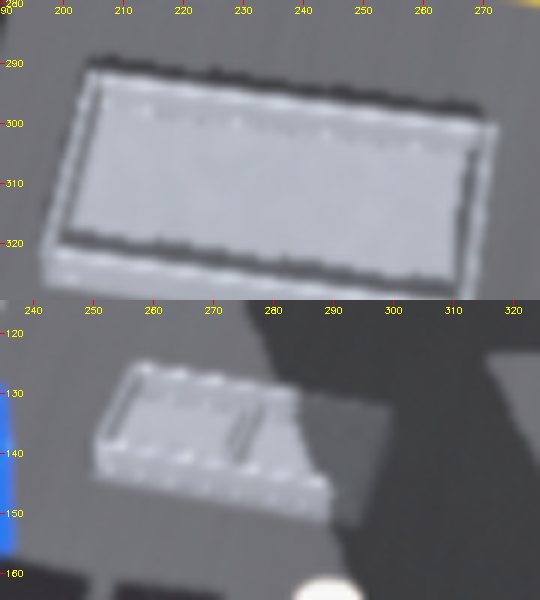

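```bash
python3 - <<'E'
from h import *
T=Cam("top");S=Cam("side")
print(T.C,S.C)
pairs=dict(plA=((217.2,151),(202.7,219.7)),plB=((210.8,207.3),(259.3,232.8)),
 ot1=((107.5,176),(197.5,323)),ot2=((107.5,232),(269,330)),ot3=((135.5,175),(204.5,291.5)),ot4=((135.5,231),(271.5,300.5)),
 ct1=((340.5,170.5),(251,139.5)),ct2=((369,172.5),(257,125.5)),
 ct4=((365.5,226.5),(299,132.5)),bottlecap=((246.5,228),(0,0)))
for k,(a,b) in pairs.items():
    if b[0]: print(k,*[np.round(v,4) for v in tri(T,a,S,b)])
for n,h in(("plate",.004),):
    P=T.plane([(217.2,151),(289.7,158.5),(284.5,214.7),(210.8,207.3)],h); print(P, [np.linalg.norm(P[i]-P[i-1]) for i in range(4)])
for q in([(107.5,175.5),(135.8,174.5),(136,231.2),(107.8,232.5)],[(340.5,170.5),(369,172.5),(365.7,226.5),(337,224)]):
    P=T.plane(q,.026); print(P,P.mean(0),[np.linalg.norm(P[i]-P[i-1]) for i in range(4)])
E
```

```text
[ 0.43197053 -0.01380337  1.08859335] [0.36775263 0.80150361 0.87934436]
plA [ 0.6716  0.0743 -0.0012] 0.0041
plB [5.011e-01 9.140e-02 1.000e-04] 0.0013
ot1 [0.5885 0.3976 0.0225] 0.0073
ot2 [0.4243 0.3868 0.0324] 0.0049
ot3 [0.5938 0.3144 0.0221] 0.0033
ot4 [0.4299 0.3079 0.0243] 0.0005
ct1 [ 0.6074 -0.2943  0.0193] 0.0077
ct2 [ 0.6022 -0.3789  0.0193] 0.0066
ct4 [ 0.4458 -0.3622  0.0219] 0.0003
[[ 0.67249048  0.07413325  0.004     ]
 [ 0.65000049 -0.1453868   0.004     ]
 [ 0.48030927 -0.12822304  0.004     ]
 [ 0.50149861  0.09111173  0.004     ]] [np.float64(0.17183273555285114), np.float64(0.2206690993766508), np.float64(0.1705570414973794), np.float64(0.22035591206074046)]
[[0.59312326 0.39701412 0.026     ]
 [0.59632612 0.31266965 0.026     ]
 [0.42958354 0.3059162  0.026     ]
 [0.42532514 0.3884741  0.026     ]] [0.51108952 0.35101852 0.026     ] [np.float64(0.16801530411831211), np.float64(0.08440526424133703), np.float64(0.16687928644624536), np.float64(0.08266765235569334)]
[[ 0.61012316 -0.29229063  0.026     ]
 [ 0.60446769 -0.3764019   0.026     ]
 [ 0.44586082 -0.36138192  0.026     ]
 [ 0.45286189 -0.27810699  0.026     ]] [ 0.52832839 -0.32704536  0.026     ] [np.float64(0.1578995960876718), np.float64(0.08430119142785045), np.float64(0.15931647788889755), np.float64(0.08356870485676227)]
```

```bash
python3 - <<'E'
from h import *
S=Cam("side");T=Cam("top")
for (x,y,yaw) in ((.5455,.0408,-9),(.619,.0295,-9.5)):
    R=np.array([[np.cos(np.radians(yaw)),-np.sin(np.radians(yaw))],[np.sin(np.radians(yaw)),np.cos(np.radians(yaw))]])
    c=[R@np.array(v)*.027+[x,y] for v in((1,1),(1,-1),(-1,-1),(-1,1))]
    for z in(.079,.004): print(z,np.round(S.proj([[*v,z] for v in c]),1).tolist(),np.round(T.proj([[*v,z] for v in c]),1).tolist())
E
```

```text
0.079 [[233.9, 202.2], [241.2, 189.2], [259.3, 193.8], [252.5, 207.2]] [[218.6, 178.9], [237.6, 181.9], [234.4, 200.9], [215.3, 197.8]]
0.004 [[235.0, 220.4], [241.9, 207.4], [259.2, 212.1], [252.7, 225.4]] [[220.4, 182.4], [238.2, 185.3], [235.2, 203.0], [217.4, 200.1]]
0.079 [[209.0, 195.5], [217.1, 182.9], [234.5, 187.6], [226.9, 200.5]] [[223.0, 153.0], [241.8, 156.2], [238.6, 174.9], [219.6, 171.7]]
0.004 [[211.2, 213.7], [218.8, 201.1], [235.5, 205.8], [228.2, 218.7]] [[224.5, 158.3], [242.1, 161.2], [239.1, 178.7], [221.4, 175.7]]
```

```bash
python3 - <<'E'
from h import *
S=Cam("side");T=Cam("top")
for n,a,b in(("A",(241.3,156.5),(218,184.7)),("A2",(238.2,175.2),(234.5,189.3)),("B",(237.6,182.2),(242.3,191.3)),("B2",(234.5,201),(259.6,195.2)),("D",(286.5,161.5),(232.7,157.3)),("D2",(283.3,180),(249.5,161)),("C",(283.5,185.2),(253.5,162)),("C2",(283.3,205),(271.5,163.8)),("bottle",(246.5,228),(289,166)),("cup",(254.5,130.5),(198,171))):
    print(n,*[np.round(v,4) for v in tri(T,a,S,b)])
t=cv2.imread("pics/top0_raw.png")
for a,q in lids(t,(200,140,305,220),88):
    P=(T.plane(q,.079)[:,:2]*1000)
    pol=cv2.approxPolyDP(P.astype(np.float32),9,True).reshape(-1,2)
    # yaw from points on each edge, by fitLine away from corners
    r=cv2.minAreaRect(P.astype(np.float32));c=P.mean(0);th=np.radians(r[2]);e=np.array([np.cos(th),np.sin(th)]);f=np.array([-e[1],e[0]])
    u=(P-c)@e;v=(P-c)@f;ang=[]
    for m,ax in((np.abs(u)<16,e),(np.abs(v)<16,f)):
        w=(v if ax is e else u)
        for sg in(1,-1):
            l=cv2.fitLine(P[m&(w*sg>0)].astype(np.float32),cv2.DIST_HUBER,0,.01,.01).ravel()
            ang.append((np.degrees(np.arctan2(l[1],l[0]))+45)%90-45)
    print(cen(q),T.plane([cen(q)],.079)[0],np.round(ang,1))
for p,y in(((.6183,.0292,.107),170),((.5666,-.3306,.107),175),((.549,.353,.107),182),((.49,-.3235,.29),175),((.6183,.0292,.29),170),((.5666,-.3306,.29),175)):
    print(robot.ik(p,[180,0,y]))
E
```

```text
A [ 6.399e-01 -2.000e-04  7.400e-02] 0.0027
A2 [0.5879 0.0085 0.0733] 0.0001
B [0.5667 0.0099 0.0711] 0.0031
B2 [0.5144 0.0183 0.0737] 0.001
D [ 0.6268 -0.128   0.0726] 0.0015
D2 [ 0.5728 -0.1184  0.0746] 0.0032
C [ 0.5595 -0.119   0.0721] 0.0011
C2 [ 0.5037 -0.1176  0.0752] 0.0007
bottle [ 0.4402 -0.0152  0.165 ] 0.0018
cup [ 0.7118 -0.0375  0.082 ] 0.0056
[274.13334155 195.07421105] [ 0.5313867  -0.09193439  0.079     ] [-2.8  6.5 -0.1 -0.5]
[226.59926374 189.97621507] [0.54520536 0.04045111 0.079     ] [-9.2 -2.4 -8.9 -9.5]
[275.81523227 169.52050134] [ 0.60338737 -0.09703612  0.079     ] [ -8.3  -1.8  -8.9 -10. ]
[230.88938643 164.16839647] [0.61823503 0.0290768  0.079     ] [-11.4  -4.7 -11.1 -11.5]
[-9.38179127 12.5729856  -7.79252619 69.63448822  0.          0.61820873]
[-41.65714652  18.77823667  -0.52788316  70.69388017   0.
 -36.65714652]
[21.28764701 18.22293431 -1.19433195 70.58273374  0.         19.28764701]
[-46.1845724    3.56209417   1.6027071   88.04061293   0.
 -41.1845724 ]
[-9.38179127  9.17098857  7.591524   88.42053543  0.          0.61820873]
[-41.65714652  15.8479058   15.15227497  89.30436917   0.
 -36.65714652]
```

```bash
cat > act.py <<'E'
from h import *
TINS=dict(A=(.6183,.0292,-11.2),B=(.5453,.0406,-9.2),C=(.5315,-.0919,-.2),D=(.6034,-.0969,-9.2))
def tray(c,yaw,off):
    a=np.radians(yaw); return (c[0]+off*np.cos(a),c[1]+off*np.sin(a),yaw)
CELL=[tray((.5283,-.3270),-5.3,o) for o in(.0385,-.0385)]
OPEN=[tray((.5111,.3512),2.6,o) for o in(.038,-.038)]
H=.29; GZ=.107
def st(m):
    o=robot.observe(); print(m,round(o["time"],2),"pos",np.round(o["tool_pos"],4),"F",np.round(o["ft_force"],2),"w",round(o["gripper_width"],4)); return o
def pick(n):
    x,y,w=TINS[n]
    robot.move_pose([x,y,H],[180,0,180+w]); robot.pause(.2)
    f0=st("above")["ft_force"][2]
    hit=robot.line_to([x,y,.125],vel=.25,guard=25)
    if not hit: hit=robot.line_to([x,y,GZ],vel=.06,guard=8)
    st("down hit=%s"%hit)
    if hit: raise SystemExit("hit")
    robot.set_gripper(0.045); o=st("grip")
    if o["gripper_width"]<.05: raise SystemExit("missed")
    robot.line_to([x,y,.135],vel=.06); robot.pause(.35)
    f1=np.mean([robot.observe()["ft_force"][2] for _ in range(1)])
    m=-(f1-f0)/9.81; st("lifted"); print(n,"mass ~",round(m,3)); return m
def carry_up():
    p=robot.observe()["tool_pos"]; robot.line_to([p[0],p[1],H],vel=.3)
def place(d):
    x,y,w=d
    robot.move_pose([x,y,H],[180,0,180+w])
    robot.line_to([x,y,.135],vel=.2); robot.pause(.1); st("hover")
    hit=robot.line_to([x,y,.101],vel=.035,guard=3); o=st("set hit=%s"%hit)
E
python3 - <<'E'
from act import *
m=pick("C")
E
```

```text
above 2.33 pos [ 0.5315 -0.0925  0.29  ] F [0.46 0.04 0.7 ] w 0.0856
down hit=False 3.59 pos [ 0.5313 -0.0918  0.1067] F [-0.87 -0.2   0.63] w 0.0856
grip 3.99 pos [ 0.5318 -0.092   0.1075] F [ 0.68 -0.04  3.01] w 0.0534
lifted 4.96 pos [ 0.5314 -0.0919  0.1348] F [-0.69  0.36 -0.78] w 0.0535
C mass ~ 0.151
```

```bash
python3 - <<'E'
from act import *
carry_up(); st("up")
place(OPEN[0])
for n in("top","side"): cv2.imwrite(f"pics/{n}1.png",robot.grab_frame(n))
a=cv2.imread("pics/top1.png")[120:300,60:260];b=cv2.imread("pics/side1.png")[200:380,150:350]
cv2.imwrite("pics/v1.png",cv2.resize(np.hstack([a,b]),None,fx=2,fy=2))
E
```

```text
up 5.62 pos [ 0.5314 -0.0919  0.2899] F [-0.66 -0.27 -1.59] w 0.0534
hover 8.28 pos [0.5501 0.3532 0.137 ] F [-0.7   0.35 -0.51] w 0.0533
set hit=True 9.01 pos [0.5487 0.3528 0.1083] F [ 0.48 -0.21  4.06] w 0.0533
```

View pics/v1.png

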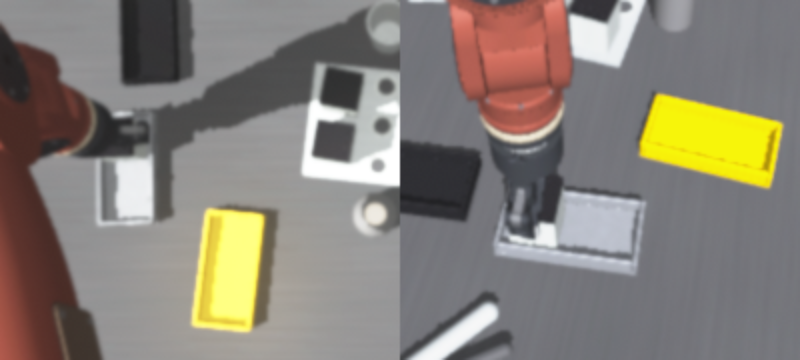

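The tin sits inside the far end of the open tray (side crop about (540,215)). Contact came at the expected floor height, so I'll release it and take D next.

```bash
cat >> act.py <<'E'
def release():
    robot.set_gripper(.085); p=robot.observe()["tool_pos"]
    robot.line_to([p[0],p[1],.15],vel=.08); robot.line_to([p[0],p[1],H],vel=.35)
    st("released")
E
python3 - <<'E'
from act import *
release()
cv2.imwrite("pics/side2.png",robot.grab_frame("side"))
m=pick("D")
E
python3 -c "
import cv2;a=cv2.imread('pics/side2.png')[140:340,160:360];cv2.imwrite('pics/v2.png',cv2.resize(a,None,fx=2.5,fy=2.5))"
```

```text
released 10.76 pos [0.5485 0.3527 0.2906] F [ 0.05 -0.74 -0.41] w 0.0849
above 12.67 pos [ 0.6036 -0.0961  0.29  ] F [-0.68 -0.56  0.37] w 0.0852
down hit=False 13.93 pos [ 0.6032 -0.0968  0.1067] F [0.81 0.64 0.26] w 0.0847
grip 14.32 pos [ 0.6037 -0.097   0.1075] F [-0.4   0.06  3.12] w 0.0531
lifted 15.28 pos [ 0.6033 -0.0968  0.1347] F [-0.08 -0.79 -1.3 ] w 0.0536
D mass ~ 0.17
```

View pics/v2.png

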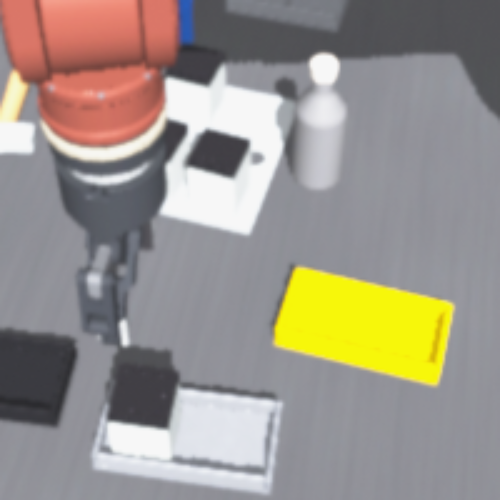

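Tin C stands upright in the tray. D also reads as light; I'll average some readings to be sure before placing it.

```bash
python3 - <<'E'
from act import *
f=[]
for _ in range(8):
    robot.pause(.05); f.append(robot.observe()["ft_force"][2])
print(np.round(f,2),np.mean(f))
if np.mean(f)<-2.4: raise SystemExit("heavy")
carry_up(); place(OPEN[1]); release()
m=pick("B")
f=[]
for _ in range(5):
    robot.pause(.05); f.append(robot.observe()["ft_force"][2])
print(np.mean(f))
E
```

```text
[-0.27 -1.73 -0.2  -0.95 -0.78 -0.36 -1.14 -2.19] -0.952903108333348
hover 19.07 pos [0.4741 0.3498 0.1369] F [ 0.62  0.74 -0.48] w 0.0533
set hit=True 19.8 pos [0.4728 0.3493 0.1083] F [ 0.36 -0.07  3.5 ] w 0.0531
released 21.45 pos [0.4726 0.3493 0.2905] F [ 0.38  0.27 -1.14] w 0.0848
above 22.86 pos [0.5453 0.0416 0.29  ] F [-0.62 -0.03 -0.29] w 0.0846
down hit=False 24.12 pos [0.5451 0.0406 0.1067] F [-0.56 -0.51  0.25] w 0.085
grip 24.51 pos [0.5457 0.0407 0.1076] F [0.03 0.79 3.47] w 0.0535
lifted 25.48 pos [0.5452 0.0406 0.1347] F [-0.01  0.71 -4.38] w 0.0536
B mass ~ 0.416
-4.787403639426146
```

B is full. The arm's shadow has moved, so I'll check the cell tray and the filled open tray.

```bash
python3 - <<'E'
from act import *
carry_up()
for n in("top","side"): cv2.imwrite(f"pics/{n}3.png",robot.grab_frame(n))
t=cv2.imread("pics/top3.png");s=cv2.imread("pics/side3.png")
T=Cam("top")
d=cv2.resize(t[155:245,315:395],None,fx=5,fy=5,interpolation=cv2.INTER_CUBIC)
for z,c in((.026,(0,255,0)),(.005,(0,0,255))):
  for k in CELL:
    p=(T.proj([[k[0],k[1],z]])[0]-[315,155]+.5)*5; cv2.circle(d,tuple(int(v) for v in p),3,c,-1)
e=cv2.resize(s[250:340,180:290],None,fx=3.6,fy=5); e=cv2.resize(e,(390,450))
cv2.imwrite("pics/v3.png",np.hstack([d,e]))
E
```

```text
(no output)
```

View pics/v3.png

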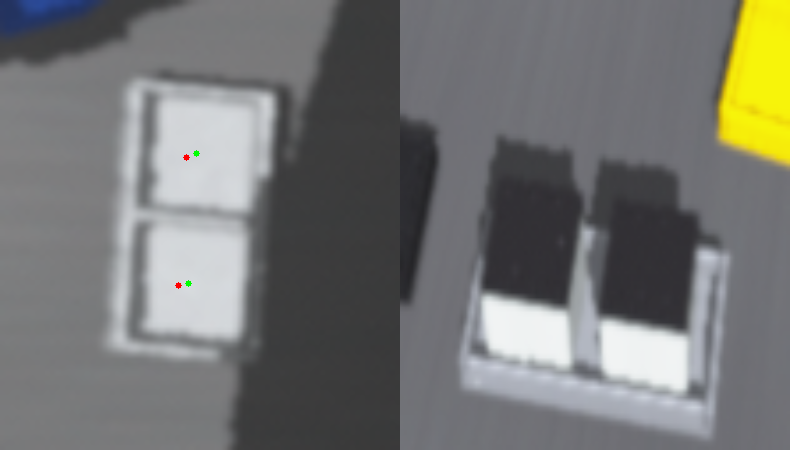

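The dots mark the rim-plane centres of both cells, and they are well centred. Both empty tins stand upright in the open tray. Next is B into the far cell, then A.

```bash
python3 - <<'E'
from act import *
place(CELL[0]); 
E
```

```text
hover 28.91 pos [ 0.5675 -0.3312  0.1372] F [ 0.02 -0.19 -4.79] w 0.0533
set hit=True 29.63 pos [ 0.5664 -0.3303  0.1086] F [-0.3   0.8   4.39] w 0.0533
```

```bash
python3 - <<'E'
from act import *
release()
m=pick("A")
f=[]
for _ in range(5):
    robot.pause(.05); f.append(robot.observe()["ft_force"][2])
print(np.mean(f))
if np.mean(f)>-2.4: raise SystemExit("not heavy")
carry_up()
cv2.imwrite("pics/side4.png",robot.grab_frame("side"))
place(CELL[1])
E
python3 -c "
import cv2;a=cv2.imread('pics/side4.png')[100:250,180:340];cv2.imwrite('pics/v4.png',cv2.resize(a,None,fx=3,fy=3))"
```

```text
released 31.29 pos [ 0.5658 -0.3298  0.2906] F [ 0.66 -1.21  0.9 ] w 0.0852
above 32.85 pos [0.6184 0.0281 0.2899] F [0.44 0.34 0.41] w 0.0849
down hit=False 34.11 pos [0.6181 0.0292 0.1067] F [ 0.19 -0.41  0.42] w 0.0848
grip 34.5 pos [0.6187 0.0293 0.1076] F [0.55 1.93 3.54] w 0.0533
lifted 35.47 pos [0.6182 0.0292 0.1347] F [-0.82  0.58 -5.41] w 0.0537
A mass ~ 0.594
-5.54075530854748
hover 38.86 pos [ 0.4908 -0.3242  0.1369] F [ 0.36  0.46 -5.31] w 0.0533
set hit=True 39.58 pos [ 0.4898 -0.3231  0.1085] F [0.14 1.01 4.94] w 0.0534
```

View pics/v4.png

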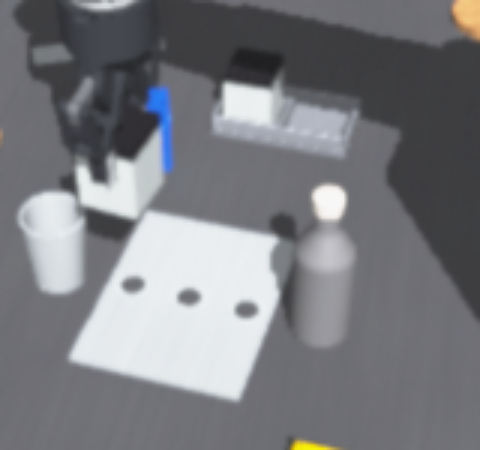

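B stands upright in the far cell at crop (250,85), the plate is clear, and the cup and bottle are untouched. I'll release A, back the arm off and take a last look.

```bash
python3 - <<'E'
from act import *
release()
robot.move_pose([.45,0.0,.40],[180,0,180]); st("clear")
for n in("top","side"): cv2.imwrite(f"pics/{n}5.png",robot.grab_frame(n))
t=cv2.imread("pics/top5.png");s=cv2.imread("pics/side5.png")
cv2.imwrite("pics/v5.png",np.hstack([cv2.resize(t[110:290,90:390],(400,240)),cv2.resize(s[100:340,180:330],(375,600))[:240*1]]) if 0 else cv2.resize(np.hstack([t[:,90:390],s[:,120:340]]),(780,576)))
E
```

```text
released 41.24 pos [ 0.4891 -0.3226  0.2905] F [-0.34  0.04 -0.6 ] w 0.085
clear 42.53 pos [ 0.4503 -0.0007  0.3991] F [-0.22 -0.06 -0.06] w 0.0852
```

View pics/v5.png

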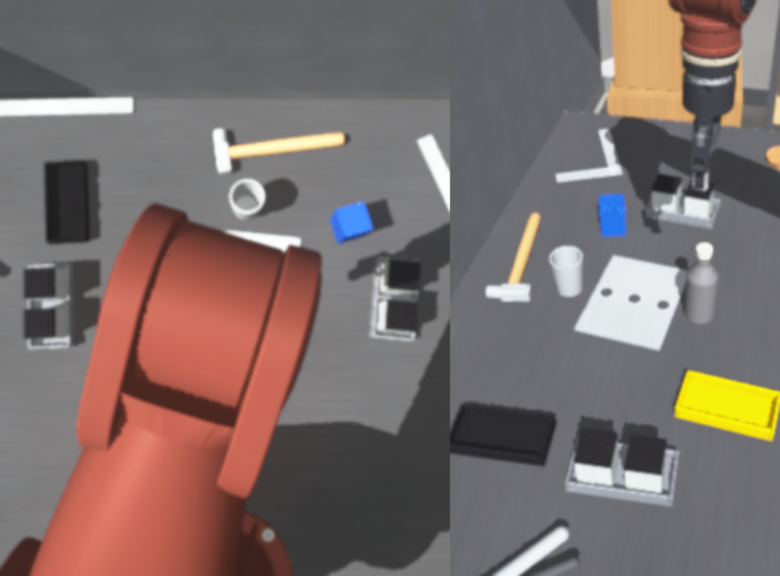

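The picture shows two tins upright in the open tray (side crop (597,455), (645,460)) and one in each cell ((665,190), (700,200)). The cup and bottle are in place and the arm touches nothing, so I'm handing in.

```bash
python3 - <<'E'
from plant import robot
robot.job_done(); print(robot.observe()["time"])
E
```

```text
the job is handed in; nothing more can be done
the job is handed in; nothing more can be done
```

The job is done and handed in, at about 42.5 s of the 72 s allowed. I lifted all four tins. B and A are full, and each stands in its own cell of the partitioned tray. C and D are empty, and both stand in the open tray.

| Tin | Lifted reading (kg) | Averaged force (N) | Result |
|---|---|---|---|
| A | 0.59 | 5.5 | full |
| B | 0.42 | 4.8 | full |
| C | 0.15 | single reading only | empty |
| D | 0.17 | about 1.0 | empty |

- **Final checks:** the last pictures show all four tins upright in their trays, the cup and bottle standing where they were, and the gripper touching nothing. Every set-down was felt within 1 mm of the tray floor height I expected.
- **Disagreements:**
  - Heights measured from the two cameras came out low throughout, by about 2 to 7 mm. The plate read near 0 instead of 4 mm and the lids about 73.5 instead of 79 mm. I put this down to camera calibration, and the contact heights agreed with the stated sizes.
  - Outlines of the black lids gave still lower heights (68 to 70 mm). The lids appear to come down over the sides, so I used lid corners for height instead.
  - The single readings for C and D were noisy and slightly above the stated empty range, though far below the full range.

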